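Load a stain bottle into its carrier and seat the carrier in the mixer

TASK

Stand the short amber bottle with the black screw cap in the cup of the empty bottle carrier. Then take the carrier by its upright handle and set it, with the bottle in it, fully down in the round nest on top of the small mixer. Keep the bottle upright throughout and let go at the end.

Things in the scene. Friction and masses are not known exactly. Their poses are not given: they have to be found in the camera images.
- bottle_mid (a point): amber glass bottle with a black screw cap, upright and loose: 42 mm in diameter, 99 mm tall, 80 g. The shortest of three look-alike bottles (the others: 110 mm with a red screw cap, 113 mm white with a pointed dropper tip). The point is its centre, half-way up (49.5 mm above its underside); z is up along the bottle. The cap is 32 mm in diameter and takes up the top 20 mm: easily taken by the cap from above.
- carrier_grip (a point): handle of the loose bottle carrier (about 160 g): a metal cup with one upright handle at its side. The handle's black grip is a plate 26 mm wide along x, 13 mm thick along y and 38 mm tall; the point is its centre line, 100 mm above the carrier's underside and 18 mm below the handle's top. z up; the cup's axis lies 58 mm along +x of this point. Pinch the grip from above across its 13 mm thickness (fingers closing along this y).
- carrier_cup (a point): centre of the inner floor of the carrier's round cup, 5 mm above the carrier's underside; z up, and the handle stands on the -x side, 58 mm away. The cup is 48 mm tall over all and open at the top; inside it is 58 mm in diameter, flaring to about 74 mm over the top 14 mm; outside 64 mm, 80 mm at the rim.
- nest_floor (a point): centre of the floor of the round nest on top of the mixer, a fixed white box 130 x 130 mm; the floor is 50 mm above the worktop; z up. The nest is an open metal ring 20 mm deep, 74 mm in inner diameter, flaring to about 94 mm over its upper 10 mm; the carrier's cup stands in it, handle in any direction. A tall column stands behind the worktop (face at x = 0.60 to 0.71 m): swing the arm past it drawn in.
Things that resemble listed ones, but are neither listed nor needed, are in the scene too. Leave any pink or purple look-alike of the part that bears bottle_mid alone.

How it is judged:
By the outcome, as a careful person would: the job done as asked, in the order asked, and still so for the second after the job is handed in, with the robot touching nothing.
It also fails if it takes over 48 s, if anything falls off the work surface, if the arm or the gripper's body presses on something with over 40 N, if the wrist force passes 120 N, or if a joint passes its speed limit or range.

ROBOT

A 6-joint arm with a two-finger parallel gripper is mounted at the origin on the work surface; the furniture and walls round the work are solid. World frame = base frame: x ahead of the robot, y to its left, z up, the work surface at z = 0. Lengths are in m, angles in rad, forces in N, time in s.
With the tool pointing down it reaches from about 0.25 to 0.775 m from the base axis. Payload 4 kg.
Tool frame: the origin (TCP) lies at the very end of the fingers, on their centre line; the grasp point (between the pads) lies 19 mm behind it; z points along the fingers, y is the line along which they close (so a half turn about z gives the same grasp; the last joint's range is limited). The gripper opens to 94 mm and grips with 3 to 60 N. Pads are 16 mm wide; open, the fingers measure 119 mm over their backs; the gripper's body (75 mm by 177 mm) begins 78 mm behind the grasp point.
Start: joints at [1.162, 0.087, 1.371, -0, 1.684, -0.103], TCP at [0.166, 0.524, 0.206] pointing down, gripper open.
Joint ranges: [-3.1, 3.1], [-0.76, 2.03], [0.27, 2.55], [-1.08, 4.22], [0.17, 2.65], [-2.57, 2.57]. Speed limits (rad/s): [2.79, 2.79, 3.14, 3.14, 3.14, 3.14].

INTERFACE

Orientations are given as [roll, pitch, yaw] about the fixed x, y, z axes, in that order (R = Rz(yaw) Ry(pitch) Rx(roll)).
In Python, from bench import robot gives the robot as it stands. The module is installed in compiled form; this text tells all that it offers.
- The arm moves only by the tool move_arm, never from a script. Its argument "deltas" is one flat list of numbers, 7 for each row, row after row: the turn, a rotation vector about the tool's x, y, z in rad, then the shift along the tool's x, y, z in cm, then the closure, from -1 (fully open) to 1 (shut). A call has 1 to 8 rows; each row is the pose to reach, as a shift and turn from the pose commanded when the call began, along the tool's axes at that moment; what a row does not reach only later rows make up. A row lasts 1/10 s, in which the tool goes at most 50 mm and 8.59 degrees, less where a joint would pass 70% of its speed; a pose out of reach is approached as far as the arm can. A call with a gripper value outside its range is refused whole. The fingers move at their own pace and stop on an object; the grip force is fixed at half the most. Time passes only in rows, so rows that repeat a pose let the fingers close. It gives the time, the measured TCP pose, the force, the opening and the grip force at its end, in the units of the state.
- robot.get_obs(): the state, without advancing time (a new reading comes with each control period).
- robot.snapshot(name): name is "side" or "top"; returns a dict with "image" (420x560x3 uint8, red, green, blue), "depth" (420x560 float32, m along the optical axis (not along the pixel's ray), 0 where there is no reading), "fov_y" (degrees; the focal length in pixels is half the picture's height over the tangent of half this angle, whatever the lens; pixels are square), "cx", "cy" (the principal point, pixels), "origin" and "orientation" of the camera in the world. Camera axes: x right, y up, looking along -z (the intrinsics and any distortion apply to the point x, -y, -z); pixel columns grow to the right and rows downward; lengths in m; the calibration is good to about 2 mm. A picture is of the moment at which its call begins.
- robot.close_job(): hands the job in; it is judged then, once.
The state is a dict: "time": time; "joint_positions": joint angles; "qvel": joint speeds; "joint_torque": joint torques, N m; "tool_pos": TCP position; "ee_rot": TCP orientation; "wrist_force": force on the tool from outside, world axes, zero at the start; "wrist_torque": the same for the moment, N m; "width": finger opening in m; "finger_force": force on a finger pad.
Only numpy, scipy, OpenCV 4.12 (cv2) and the standard library are available. Lean on these libraries where they do the work, as an engineer would, in place of code of your own. Each camera call takes 0.05 s, during which the arm holds its last target. There are 200 camera calls.

## Working session

There is one attempt and no reset: what is moved stays moved. The work goes in short steps, Python scripts to look and compute and a tool call to move; the robot and the scene stay as the last step left them, time stands still between calls to the robot, and variables do not carry over. Pictures are saved under pics/ and viewed, at most 10 in all, crops included, and the job is handed in when it is done.

Besides the shell and the picture viewer there is one more tool, called in YAML: its name, and indented under it one key for each argument. move_arm: Moves the arm, as the interface text tells. Its arguments: {"type":"object","properties":{"deltas":{"type":"array","items":{"type":"number"}}},"required":["deltas"]}

```bash
mkdir -p pics; cat > h.py <<'E'
import numpy as np, cv2
from scipy.spatial.transform import Rotation as R
from bench import robot
def snap(n):
    s=robot.snapshot(n); np.savez(f'{n}.npz',**{k:v for k,v in s.items()}); return s
def cloud(s):
    h,w=s['depth'].shape; f=h/2/np.tan(np.radians(s['fov_y'])/2)
    v,u=np.mgrid[:h,:w]; d=s['depth']
    p=np.stack([(u-s['cx'])/f*d,-(v-s['cy'])/f*d,-d],-1)
    o=np.asarray(s['orientation'])
    M=o if o.shape==(3,3) else (R.from_euler('xyz',o).as_matrix() if o.size==3 else R.from_quat(o).as_matrix())
    P=p@M.T+np.asarray(s['origin']); P[d==0]=np.nan; return P
E
python3 - <<'E'
from h import *
for n in('top','side'):
    s=snap(n); print(n,{k:v for k,v in s.items() if k not in('image','depth')})
    cv2.imwrite(f'pics/{n}1.png',s['image'][...,::-1])
print(robot.get_obs())
E
```

```text
top {'fov_y': 50.94089615128638, 'cx': 280.2253980623633, 'cy': 205.43087659412296, 'origin': array([0.27200756, 0.10007992, 1.30273501]), 'orientation': array([ 0.12345196,  0.00777341, -1.57826363])}
side {'fov_y': 44.17968668681528, 'cx': 273.5990637208185, 'cy': 203.58340493083162, 'origin': array([ 0.4017199 , -0.99599977,  0.70606369]), 'orientation': array([ 1.06159226, -0.02282461, -0.01553317])}
{'time': 0.1, 'joint_positions': array([ 1.16190837e+00,  8.79304807e-02,  1.37203642e+00,  1.01337043e-05,
        1.68356336e+00, -1.03117664e-01]), 'qvel': array([ 0.00076795, -0.00111866, -0.00415986,  0.00103579, -0.00191122,
       -0.00016186]), 'joint_torque': array([ 1.98247617e-03, -3.41251159e+01, -3.03302979e+01,  7.19797891e-02,
        3.04759084e-02, -7.84658209e-05]), 'tool_pos': array([0.1653936 , 0.52406518, 0.20442804]), 'ee_rot': array([-3.13966638e+00, -2.09465470e-04,  2.83582329e+00]), 'wrist_force': array([ 0.53213659, -0.72345832, -0.62974772]), 'wrist_torque': array([ 0.01173099, -0.01590038, -0.03254478]), 'finger_force': 0.0, 'width': 0.09409014657197841}
```

View pics/top1.png

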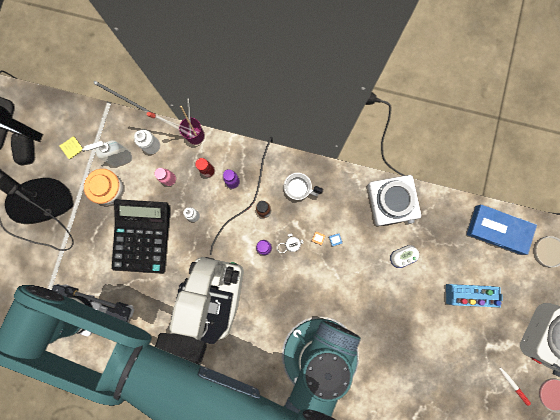

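View pics/side1.png

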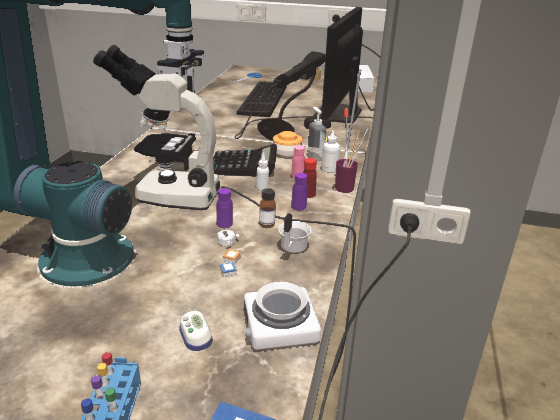

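The top view shows one black-capped bottle at (262,209). The look-alikes are red at (204,168), white dropper at (190,214), purple at (263,247) and (231,179), and pink at (164,177). The carrier cup is at (298,187) with its handle at (318,190), and the mixer nest is at (397,198). The side view agrees: amber bottle (267,208), carrier (294,237), nest (282,305). I'll confirm in a crop and measure.

```bash
python3 - <<'E'
from h import *
S={n:dict(np.load(n+'.npz')) for n in('top','side')}
a=cv2.resize(S['top']['image'][140:270,170:430],None,fx=3,fy=3,interpolation=2)[:300]
t=cv2.resize(S['top']['image'][150:250,220:430],(780,371),interpolation=2)
b=cv2.resize(S['side']['image'][160:260,190:400],(460,219),interpolation=2)
im=np.zeros((592,780,3),np.uint8); im[:371]=t; im[372:591,:460]=b
cv2.imwrite('pics/crop1.png',im[...,::-1])
P=cloud(S['top']);
def reg(P,c,r,zlo,zhi,n):
    with np.errstate(all='ignore'):
        m=(np.hypot(P[...,0]-c[0],P[...,1]-c[1])<r)&(P[...,2]>zlo)&(P[...,2]<zhi)
    q=P[m]; 
    if len(q)<4: print(n,len(q)); return
    (x,y),(w,h),an=cv2.minAreaRect(q[:,:2].astype(np.float32)); C,rr=cv2.minEnclosingCircle(q[:,:2].astype(np.float32))
    print(n,len(q),'mean',q.mean(0).round(4),'rect',np.round([x,y,w,h,an],4),'circ',np.round([*C,rr],4),'zmax',q[:,2].max().round(4))
for n,(u,v) in dict(bot=(262,208),cup=(297,187),hand=(318,190),nest=(398,199),table=(340,270)).items(): print(n,P[v,u].round(4))
b=P[208,262];c=P[187,297];h=P[190,318];k=P[199,398]
for nm in S:
    Q=cloud(S[nm]); print(nm)
    reg(Q,b,.04,.07,.13,'cap'); reg(Q,b,.05,.015,.075,'body')
    reg(Q,c,.06,.035,.055,'cuprim'); reg(Q,c,.02,-.01,.03,'cupfloor')
    reg(Q,h,.03,.085,.13,'handle'); reg(Q,h,.03,.11,.13,'handletop')
    reg(Q,k,.06,.062,.085,'nestrim'); reg(Q,k,.03,.03,.06,'nestfloor'); reg(Q,k,.1,.03,.09,'mixer')
E
```

```text
bot [0.4151 0.1586 0.0962]
cup [0.4873 0.0587 0.0094]
hand [0.461  0.0049 0.1145]
nest [ 0.4428 -0.2278  0.0533]
table [ 2.422e-01 -6.420e-02 -1.000e-04]
top
cap 127 mean [0.4185 0.1576 0.0953] rect [4.1810e-01 1.5760e-01 3.0700e-02 3.3700e-02 8.2733e+01] circ [0.4184 0.1577 0.0175] zmax 0.1036
body 78 mean [0.4084 0.1539 0.057 ] rect [ 0.4145  0.1563  0.0329  0.0405 19.4021] circ [0.4182 0.1573 0.0209] zmax 0.0731
cuprim 272 mean [0.4852 0.0537 0.0433] rect [ 0.4853  0.0558  0.0776  0.0818 15.3753] circ [0.4811 0.0499 0.0479] zmax 0.0533
cupfloor 139 mean [0.4875 0.0586 0.0048] rect [4.88300e-01 5.85000e-02 3.59000e-02 3.70000e-02 8.92205e+01] circ [0.4874 0.0585 0.0199] zmax 0.0106
handle 58 mean [0.4621 0.0049 0.1125] rect [4.64000e-01 4.20000e-03 2.54000e-02 1.34000e-02 6.60052e+01] circ [0.4635 0.0042 0.013 ] zmax 0.1248
handletop 44 mean [0.4632 0.0042 0.1172] rect [4.63800e-01 4.20000e-03 2.55000e-02 1.32000e-02 6.38752e+01] circ [0.4635 0.0042 0.013 ] zmax 0.1248
nestrim 375 mean [ 0.446  -0.2265  0.0674] rect [ 0.4435 -0.2236  0.0977  0.0962 28.4561] circ [ 0.4441 -0.224   0
[... 763 characters left out ...]
0026  0.1047] rect [4.64000e-01 2.10000e-03 2.83000e-02 1.32000e-02 6.17382e+01] circ [0.4619 0.0032 0.0146] zmax 0.1201
handletop 51 mean [ 4.623e-01 -2.000e-04  1.156e-01] rect [4.63000e-01 2.80000e-03 2.87000e-02 1.06000e-02 6.57855e+01] circ [0.4619 0.0032 0.0146] zmax 0.1201
nestrim 569 mean [ 0.4432 -0.2095  0.067 ] rect [ 0.4418 -0.2219  0.0983  0.0976  3.0946] circ [ 0.4418 -0.2226  0.0508] zmax 0.0735
nestfloor 405 mean [ 0.4426 -0.2233  0.0501] rect [ 4.4370e-01 -2.2290e-01  4.8300e-02  5.7400e-02  6.5922e+01] circ [ 0.4424 -0.2262  0.0295] zmax 0.0538
mixer 3489 mean [ 0.4401 -0.2394  0.0493] rect [ 0.4385 -0.2263  0.1385  0.1299  8.9516] circ [ 0.4431 -0.2248  0.088 ] zmax 0.0735
```

View pics/crop1.png

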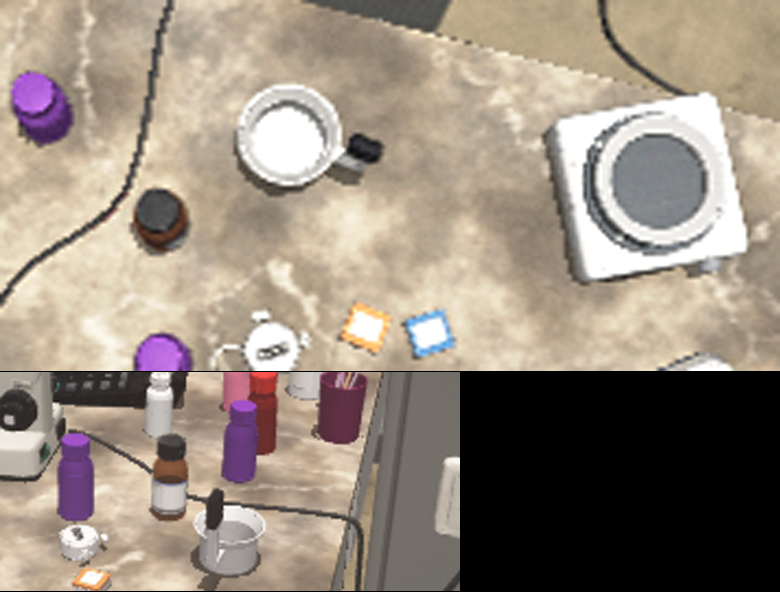

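Confirmed: the amber bottle with the flat black cap is the only one that fits, with cap top z≈0.10 and cap diameter 32 mm. The carrier is empty. Next I check clearance to the column.

```bash
python3 - <<'E'
from h import *
for n in('top','side'):
    P=cloud(dict(np.load(n+'.npz'))).reshape(-1,3)
    q=P[(P[:,2]>.12)&(P[:,2]<.8)&(P[:,0]>.5)&(abs(P[:,1])<.5)]
    print(n)
    for y in np.arange(-.4,.45,.05):
        m=q[abs(q[:,1]-y)<.025]
        if len(m)>3: print(round(y,2),len(m),'xmin',np.percentile(m[:,0],1).round(3),'z',m[:,2].min().round(2),m[:,2].max().round(2))
# gripper relative geometry (top cam) near the tcp
P=cloud(dict(np.load('side.npz'))).reshape(-1,3)
q=P[(np.hypot(P[:,0]-.165,P[:,1]-.524)<.16)&(P[:,2]>.2)]
for z in np.arange(.2,.5,.03):
    m=q[abs(q[:,2]-z-.015)<.015]
    if len(m): print(round(z,2),len(m),m[:,:2].min(0).round(3),m[:,:2].max(0).round(3))
E
```

```text
top
-0.2 49 xmin 0.646 z 0.12 0.18
-0.15 108 xmin 0.679 z 0.17 0.2
-0.1 454 xmin 0.609 z 0.12 0.76
-0.05 4126 xmin 0.61 z 0.12 0.76
-0.0 3752 xmin 0.623 z 0.12 0.74
0.05 3409 xmin 0.637 z 0.12 0.72
0.1 3093 xmin 0.65 z 0.12 0.7
0.15 2821 xmin 0.664 z 0.12 0.68
0.2 2572 xmin 0.677 z 0.12 0.66
0.25 2341 xmin 0.69 z 0.12 0.64
0.3 2136 xmin 0.704 z 0.12 0.62
0.35 2002 xmin 0.672 z 0.12 0.6
0.4 1800 xmin 0.648 z 0.12 0.58
side
-0.2 120 xmin 0.647 z 0.12 0.18
-0.15 23421 xmin 0.704 z 0.12 0.6
-0.1 18764 xmin 0.609 z 0.12 0.6
-0.05 315 xmin 0.609 z 0.12 0.59
-0.0 129 xmin 0.637 z 0.12 0.57
0.05 96 xmin 0.65 z 0.12 0.57
0.35 82 xmin 0.66 z 0.12 0.2
0.4 34 xmin 0.644 z 0.12 0.19
0.2 10 [0.177 0.566] [0.191 0.578]
0.23 69 [0.168 0.561] [0.19  0.584]
0.26 70 [0.17  0.561] [0.191 0.58 ]
0.29 201 [0.108 0.431] [0.219 0.592]
0.32 551 [0.108 0.425] [0.222 0.61 ]
0.35 227 [0.132 0.474] [0.189 0.534]
0.38 316 [0.121 0.469] [0.201 0.545]
0.41 272 [0.13 0.48] [0.201 0.526]
0.44 291 [0.131 0.481] [0.2   0.524]
0.47 231 [0.13  0.481] [0.199 0.53 ]
```

```bash
python3 - <<'E'
from h import *
for n in('top','side'):
    P=cloud(dict(np.load(n+'.npz'))).reshape(-1,3)
    q=P[(P[:,2]>.03)&(P[:,0]>.1)&(P[:,0]<.42)&(P[:,1]>.15)&(P[:,1]<.43)]
    print(n)
    for z in np.arange(.03,.8,.05):
        m=q[abs(q[:,2]-z-.025)<.025]
        if len(m)>3: print(round(z,2),len(m),np.percentile(m[:,:2],1,0).round(3),np.percentile(m[:,:2],99,0).round(3))
t=robot.get_obs(); M=R.from_euler('xyz',t['ee_rot']).as_matrix(); print(M.round(3))
for p in([.40,.42,.35],[.418,.157,.25],[.418,.157,.078]): print((M.T@(np.array(p)-t['tool_pos'])*100).round(2))
print(R.from_matrix(M.T@R.from_euler('xyz',[np.pi,0,np.radians(66.5)]).as_matrix()).as_rotvec())
E
```

```text
top
0.03 640 [0.107 0.152] [0.415 0.378]
0.08 560 [0.203 0.15 ] [0.418 0.373]
0.13 1042 [0.101 0.233] [0.253 0.374]
0.18 81 [0.213 0.26 ] [0.279 0.3  ]
0.23 394 [0.103 0.263] [0.274 0.309]
0.28 749 [0.106 0.269] [0.247 0.324]
0.33 1543 [0.101 0.274] [0.199 0.367]
0.48 250 [0.144 0.33 ] [0.186 0.429]
0.53 2553 [0.101 0.247] [0.185 0.425]
0.58 525 [0.1   0.276] [0.185 0.429]
side
0.03 1829 [0.102 0.151] [0.416 0.367]
0.08 1025 [0.113 0.151] [0.417 0.365]
0.13 1350 [0.102 0.232] [0.273 0.38 ]
0.18 410 [0.105 0.257] [0.278 0.34 ]
0.23 876 [0.102 0.26 ] [0.271 0.309]
0.28 1050 [0.102 0.265] [0.244 0.316]
0.33 494 [0.101 0.269] [0.197 0.427]
0.48 376 [0.101 0.267] [0.181 0.422]
[[-0.954  0.301 -0.001]
 [ 0.301  0.954 -0.002]
 [ 0.    -0.002 -1.   ]]
[-25.5   -2.89 -14.56]
[-35.14 -27.41  -4.51]
[-35.14 -27.38  12.69]
[-1.62867702e-03  1.45540425e-03  1.67517896e+00]
```

move_arm:
  deltas: [0,0,0,0,0,-5,-0.3,0,0,0,0,0,-10,-0.3,0,0,0.14,-4,0,-14.5,-0.3,0,0,0.28,-8.5,-0.5,-14.5,-0.3,0,0,0.42,-13,-1,-14.5,-0.3,0,0,0.56,-17.5,-1.5,-14.5,-0.3,0,0,0.7,-22,-2.2,-14.5,-0.3,0,0,0.84,-25.5,-2.9,-14.5,-0.3]

```text
time: 0.9
tool_pos: [0.4021, 0.4186, 0.3494]
ee_rot: [-3.14, 0.001, 1.989]
wrist_force: [0.1, 1.0, 0.3]
width: 0.0609
finger_force: 0.0
```

move_arm:
  deltas: [0,0,0.14,-4.3,-1.6,0,-0.3,0,0,0.28,-8.6,-3.2,0,-0.3,0,0,0.42,-12.9,-4.8,1,-0.3,0,0,0.56,-17.2,-6.4,3,-0.3,0,0,0.7,-21,-7.8,5.5,-0.3,0,0,0.828,-24.5,-9.2,8,-0.3,0,0,0.828,-24.6,-9.2,9.9,-0.3,0,0,0.828,-24.6,-9.2,9.9,-0.3]

```text
time: 1.7
tool_pos: [0.416, 0.1565, 0.248]
ee_rot: [-3.136, 0.004, 1.165]
wrist_force: [-0.0, 0.4, 0.4]
width: 0.0613
finger_force: 0.0
```

```bash
cat >> h.py <<'E'
def to(p,yaw=None):
    t=robot.get_obs(); M=R.from_euler('xyz',t['ee_rot']).as_matrix()
    print('tcp',t['tool_pos'].round(4),t['ee_rot'].round(4),'w',t['width'].round(4),'dcm',(M.T@(np.array(p)-t['tool_pos'])*100).round(2))
    if yaw is not None: print('turn',R.from_matrix(M.T@R.from_euler('xyz',[np.pi,0,yaw]).as_matrix()).as_rotvec().round(4))
E
python3 -c "
from h import *
to([.418,.157,.078],np.radians(66.5))"
```

```text
Traceback (most recent call last):
  File "h.py", line 15, in to
    print('tcp',t['tool_pos'].round(4),t['ee_rot'].round(4),'w',t['width'].round(4),'dcm',(M.T@(np.array(p)-t['tool_pos'])*100).round(2))
                                                                ^^^^^^^^^^^^^^^^
AttributeError: 'float' object has no attribute 'round'
```

move_arm:
  deltas: [0,0,0,0,0,0,-0.3,0,0,0,0,0,4,-0.3,0,0,0,0,0,8,-0.3,0,0,0,0,0,11,-0.3]

```text
time: 2.1
tool_pos: [0.4179, 0.1591, 0.141]
ee_rot: [3.141, -0.001, 1.17]
wrist_force: [0.7, 0.7, -0.6]
width: 0.061
finger_force: 0.0
```

```bash
sed -i "s/t\['width'\].round(4)/round(t['width'],4)/" h.py
python3 - <<'E'
from h import *
s=snap('side'); cv2.imwrite('pics/side2.png',cv2.resize(s['image'][80:280,180:400],(660,600),interpolation=2)[...,::-1])
to([.418,.157,.078],np.radians(66.5))
E
```

```text
tcp [0.4147 0.1583 0.1356] [-3.1343  0.0052  1.17  ] w 0.0611 dcm [0.04 0.4  5.76]
turn [-0.0073  0.0052  0.0093]
```

View pics/side2.png

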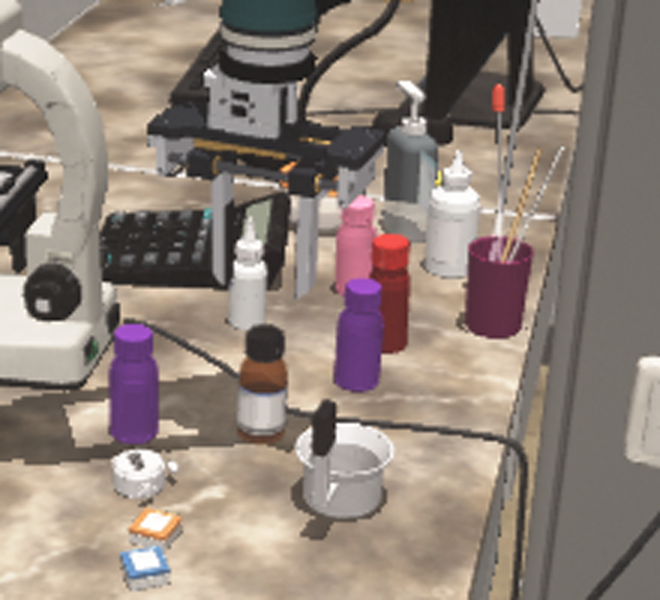

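The fingers straddle the amber bottle's cap (crop: tips at (222,285) and (305,298), cap at (265,343)), and the shoulder tapers below the cap. I'll go down and grip.

move_arm:
  deltas: [0,0,0,0,0,3,-0.3,0,0,0,0,0,6,-0.3,0,0,0,0,0,6,-0.3,0,0,0,0,0,6,1,0,0,0,0,0,6,1,0,0,0,0,0,6,1,0,0,0,0,0,6,1,0,0,0,0,0,6,1]

```text
time: 2.95
tool_pos: [0.4185, 0.1584, 0.0831]
ee_rot: [3.14, -0.002, 1.168]
wrist_force: [-0.7, -0.7, 4.8]
width: 0.0318
finger_force: 30.0
```

move_arm:
  deltas: [0,0,0,0,0,-3,1,0,0,0,0,0,-6,1,0,0,0,0,0,-9,1,0,0,0,0,0,-9,1,0,0,0,0,0,-9,1]

```text
time: 3.45
tool_pos: [0.4177, 0.158, 0.1714]
ee_rot: [3.141, -0.0, 1.168]
wrist_force: [-0.3, 0.2, -1.7]
width: 0.0315
finger_force: 30.0
```

```bash
python3 - <<'E'
from h import *
for i in range(3): to([.4866,.0572,.18],np.radians(66.5)); robot.snapshot('top')
s=snap('side'); 
P=cloud(s); p=P.reshape(-1,3); hsv=cv2.cvtColor(s['image'],cv2.COLOR_RGB2HSV).reshape(-1,3)
with np.errstate(all='ignore'):
  m=(np.hypot(p[:,0]-.418,p[:,1]-.157)<.035)&(p[:,2]>.06)
q=p[m]; am=q[(hsv[m][:,1]>120)&(hsv[m][:,0]<20)]
for z in np.arange(.06,.2,.01):
    k=q[abs(q[:,2]-z-.005)<.005]; print(round(z,2),len(k),k.mean(0).round(4) if len(k) else '',np.ptp(k[:,0]).round(3) if len(k) else '')
E
```

```text
tcp [0.4177 0.158  0.1714] [ 3.1411e+00 -4.0000e-04  1.1677e+00] w 0.0315 dcm [-6.57 10.29 -0.86]
turn [ 0.0005 -0.0004  0.007 ]
tcp [0.4169 0.1578 0.1701] [-3.1399e+00  1.2000e-03  1.1676e+00] w 0.0316 dcm [-6.52 10.35 -1.  ]
turn [-0.0017  0.0012  0.007 ]
tcp [0.4166 0.1577 0.1695] [-3.1388e+00  2.0000e-03  1.1677e+00] w 0.0311 dcm [-6.5  10.38 -1.07]
turn [-0.0028  0.002   0.0071]
0.06 0  
0.07 0  
0.08 17 [0.4117 0.1441 0.0886] 0.04
0.09 61 [0.4146 0.1415 0.0954] 0.04
0.1 60 [0.4144 0.1421 0.1055] 0.04
0.11 56 [0.414  0.1416 0.1153] 0.04
0.12 60 [0.415  0.1413 0.1249] 0.04
0.13 60 [0.4169 0.1413 0.1349] 0.04
0.14 68 [0.4156 0.1421 0.1448] 0.04
0.15 80 [0.4155 0.1458 0.1551] 0.039
0.16 41 [0.4133 0.1462 0.1651] 0.032
0.17 68 [0.4135 0.1471 0.1754] 0.054
0.18 122 [0.4154 0.1518 0.1849] 0.056
0.19 56 [0.4168 0.1509 0.1954] 0.056
0.2 49 [0.4178 0.1493 0.2051] 0.056
```

move_arm:
  deltas: [0,0,0,-1,1.5,0,1,0,0,0,-2.6,4.2,0,1,0,0,0,-4.4,7,0,1,0,0,0,-5.8,9.3,0,1,0,0,0,-6.5,10.35,0,1,0,0,0,-6.5,10.35,0,1,0,0,0,-6.5,10.35,0,1,0,0,0,-6.5,10.35,0,1]

```text
time: 4.45
tool_pos: [0.4867, 0.0587, 0.1713]
ee_rot: [-3.141, -0.0, 1.169]
wrist_force: [0.6, -0.3, -0.7]
width: 0.0314
finger_force: 30.0
```

```bash
python3 - <<'E'
from h import *
s=snap('side'); cv2.imwrite('pics/side3.png',cv2.resize(s['image'][120:270,220:370],(600,600),interpolation=2)[...,::-1])
to([.4866,.0572,.089],np.radians(66.5))
p=cloud(s).reshape(-1,3)
with np.errstate(all='ignore'): m=(np.hypot(p[:,0]-.4866,p[:,1]-.0572)<.035)&(p[:,2]>.07)
q=p[m]
for z in np.arange(.07,.17,.02):
    k=q[abs(q[:,2]-z-.01)<.01]
    if len(k): print(round(z,2),len(k),(k[:,:2].min(0)).round(4),k[:,:2].max(0).round(4),k[:,2].min().round(4))
E
```

```text
tcp [0.4868 0.0587 0.1715] [-3.1412e+00 -4.0000e-04  1.1693e+00] w 0.0315 dcm [-0.15  0.05  8.25]
turn [-0.0004 -0.0004  0.0087]
0.07 2 [0.4865 0.0402] [0.4938 0.0434] 0.088
0.09 115 [0.4653 0.0341] [0.5057 0.0547] 0.09
0.11 140 [0.4646 0.0333] [0.5067 0.0591] 0.11
0.13 136 [0.466  0.0342] [0.5058 0.0576] 0.1302
0.15 146 [0.466  0.0348] [0.5059 0.0703] 0.15
```

View pics/side3.png

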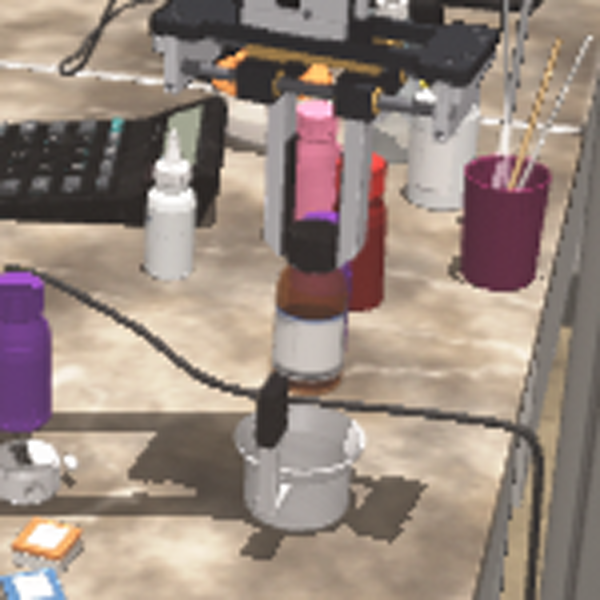

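The bottle hangs upright over the cup (crop: bottle (310,340), cup mouth (300,440)), centred within about 2 mm. Lowering.

move_arm:
  deltas: [0,0,0,0,0,2.5,1,0,0,0,0,0,5,1,0,0,0,0,0,6.8,1,0,0,0,0,0,7.6,1,0,0,0,0,0,8,1,0,0,0,0,0,8,1]

```text
time: 5.1
tool_pos: [0.4874, 0.058, 0.0918]
ee_rot: [3.141, -0.0, 1.168]
wrist_force: [0.1, 0.3, -0.4]
width: 0.0316
finger_force: 30.0
```

Creep down to contact.

move_arm:
  deltas: [0,0,0,0,0,0.2,1,0,0,0,0,0,0.2,1,0,0,0,0,0,0.2,1]

```text
time: 5.4
tool_pos: [0.4878, 0.0576, 0.0902]
ee_rot: [3.14, -0.001, 1.168]
wrist_force: [-0.8, -1.0, -0.9]
width: 0.0312
finger_force: 30.0
```

move_arm:
  deltas: [0,0,0,0,0,0.2,1,0,0,0,0,0,0.2,1,0,0,0,0,0,0.2,1]

```text
time: 5.7
tool_pos: [0.4879, 0.0576, 0.0881]
ee_rot: [3.14, -0.001, 1.168]
wrist_force: [1.5, 0.2, 1.9]
width: 0.0312
finger_force: 30.0
```

move_arm:
  deltas: [0,0,0,0,0,0.15,1,0,0,0,0,0,0.15,1,0,0,0,0,0,0.15,1]

```text
time: 6.0
tool_pos: [0.4883, 0.0578, 0.088]
ee_rot: [3.139, -0.001, 1.168]
wrist_force: [-0.9, 1.0, 8.2]
width: 0.0314
finger_force: 30.0
```

Contact (8 N). I'll open and rise straight up.

move_arm:
  deltas: [0,0,0,0,0,0,0.2,0,0,0,0,0,0,-0.3,0,0,0,0,0,0,-0.3,0,0,0,0,0,0,-0.3,0,0,0,0,0,-2,-0.3,0,0,0,0,0,-6,-0.3,0,0,0,0,0,-10,-0.3,0,0,0,0,0,-10,-0.3]

```text
time: 6.8
tool_pos: [0.4907, 0.0577, 0.1925]
ee_rot: [3.131, -0.005, 1.168]
wrist_force: [0.2, -0.0, -0.1]
width: 0.0612
finger_force: 0.0
```

```bash
python3 - <<'E'
from h import *
s=snap('side'); t=snap('top')
im=np.hstack([cv2.resize(s['image'][160:260,240:340],(400,400),interpolation=2),cv2.resize(t['image'][140:240,250:350],(400,400),interpolation=2)])
cv2.imwrite('pics/v4.png',im[...,::-1])
p=cloud(s).reshape(-1,3)
def bb(m,n):
    q=p[m]; print(n,len(q),q.min(0).round(4),q.max(0).round(4), cv2.minAreaRect(q[:,:2].astype(np.float32)))
with np.errstate(all='ignore'):
    bb((np.hypot(p[:,0]-.4635,p[:,1]-.004)<.03)&(p[:,2]>.085)&(p[:,2]<.13),'handle')
    bb((np.hypot(p[:,0]-.4866,p[:,1]-.0572)<.035)&(p[:,2]>.082)&(p[:,2]<.115),'cap')
to([.4635,.0035,.25],np.radians(66.5))
E
```

```text
handle 124 [ 0.4538 -0.0107  0.0855] [0.4711 0.0158 0.1199] ((0.4628585875034332, 0.0028884438797831535), (0.027462171390652657, 0.012931615114212036), 70.5460205078125)
cap 172 [0.4726 0.0374 0.082 ] [0.504  0.0741 0.1064] ((0.4888715445995331, 0.05544237792491913), (0.031557597219944, 0.03152928501367569), 39.79342269897461)
tcp [0.4879 0.0577 0.1868] [ 3.1396e+00 -9.0000e-04  1.1678e+00] w 0.0613 dcm [-5.93 -0.11 -6.33]
turn [ 0.002  -0.0009  0.0072]
```

View pics/v4.png

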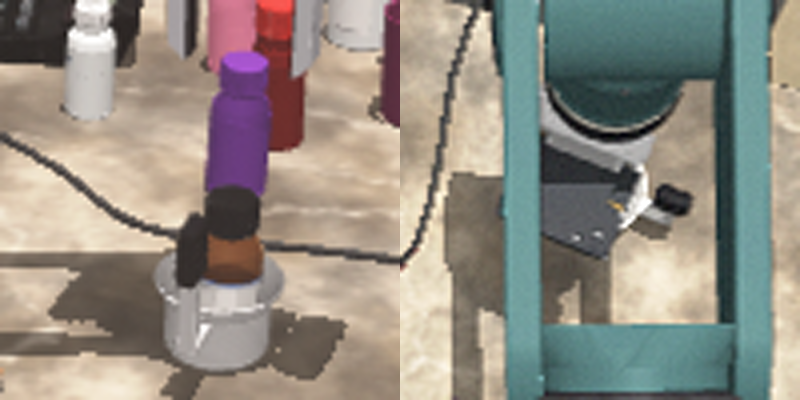

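The bottle stands upright in the cup (left crop: cap (232,212), cup (222,310)). Next the handle, at (190,250).

move_arm:
  deltas: [0,0,0,-2,0,0,-0.3,0,0,0,-4,0,0,-0.3,0,0,0,-5.9,-0.1,0,-0.3,0,0,0,-5.9,-0.1,2,-0.3,0,0,0,-5.9,-0.1,5,-0.3,0,0,0,-5.9,-0.1,5,-0.3,0,0,0,-5.9,-0.1,5,-0.3]

```text
time: 7.6
tool_pos: [0.462, 0.0039, 0.1343]
ee_rot: [-3.137, 0.001, 1.168]
wrist_force: [0.0, -0.5, 0.5]
width: 0.0609
finger_force: 0.0
```

```bash
python3 - <<'E'
from h import *
s=snap('side'); cv2.imwrite('pics/side5.png',cv2.resize(s['image'][140:260,220:340],(480,480),interpolation=2)[...,::-1])
to([.4633,.0035,.081],np.radians(66.5))
E
```

```text
tcp [0.4631 0.0039 0.1357] [-3.1404e+00  2.0000e-04  1.1680e+00] w 0.0609 dcm [-0.02  0.04  5.47]
turn [-0.0012  0.0003  0.0073]
```

View pics/side5.png

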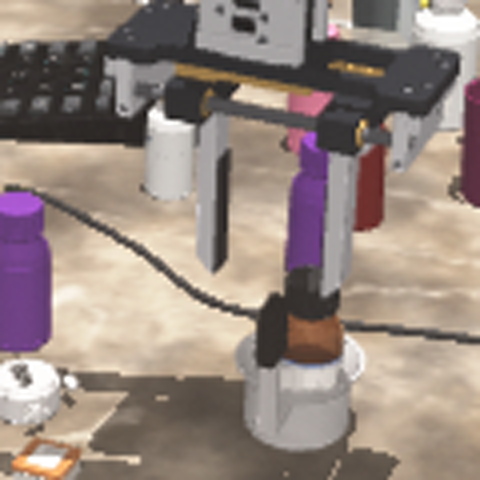

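The fingers straddle the handle (tips (215,268) and (338,290), handle top (273,297)). Down and grip.

move_arm:
  deltas: [0,0,0,0,0,2.5,-0.3,0,0,0,0,0,5.3,-0.3,0,0,0,0,0,5.3,-0.3,0,0,0,0,0,5.3,1,0,0,0,0,0,5.3,1,0,0,0,0,0,5.3,1,0,0,0,0,0,5.3,1,0,0,0,0,0,5.3,1]

```text
time: 8.45
tool_pos: [0.4638, 0.0037, 0.0837]
ee_rot: [3.14, -0.001, 1.168]
wrist_force: [-0.4, 0.2, 0.6]
width: 0.0248
finger_force: 0.0
```

move_arm:
  deltas: [0,0,0,0,0,0,1,0,0,0,0,0,0,1,0,0,0,0,0,0,1]

```text
time: 8.75
tool_pos: [0.4632, 0.004, 0.0831]
ee_rot: [-3.141, -0.0, 1.168]
wrist_force: [0.3, 0.0, 0.8]
width: 0.0126
finger_force: 30.0
```

move_arm:
  deltas: [0,0,0,0,0,-0.5,1,0,0,0,0,0,-1,1,0,0,0,0,0,-2,1,0,0,0,0,0,-3,1,0,0,0,0,0,-3,1]

```text
time: 9.25
tool_pos: [0.4648, 0.0036, 0.1153]
ee_rot: [3.137, -0.001, 1.168]
wrist_force: [0.1, 1.4, -1.9]
width: 0.0125
finger_force: 30.0
```

```bash
cat >> h.py <<'E'
def axis(c):
    s=snap('side'); p=cloud(s).reshape(-1,3)
    with np.errstate(all='ignore'): m=np.hypot(p[:,0]-c[0],p[:,1]-c[1])<.05
    q=p[m]; hs=cv2.cvtColor(s['image'],cv2.COLOR_RGB2HSV).reshape(-1,3)[m]
    for z in np.arange(0,.22,.01):
        k=q[abs(q[:,2]-z-.005)<.005]
        if len(k)>5: print(round(z,2),len(k),k[:,:2].min(0).round(4),k[:,:2].max(0).round(4))
    return s
E
python3 - <<'E'
from h import *
s=axis([.4866,.0572]); cv2.imwrite('pics/side6.png',cv2.resize(s['image'][130:260,220:350],(520,520),interpolation=2)[...,::-1])
o=robot.get_obs(); print(o['tool_pos'],o['wrist_force'],o['wrist_torque'])
E
```

```text
0.0 380 [0.4375 0.0085] [0.5359 0.0976]
0.03 53 [0.4559 0.0233] [0.5185 0.0558]
0.04 77 [0.4556 0.0223] [0.518 0.057]
0.05 75 [0.4553 0.0224] [0.5171 0.0731]
0.06 76 [0.4552 0.0091] [0.5173 0.0748]
0.07 164 [0.4498 0.0114] [0.5253 0.0868]
0.08 84 [0.4517 0.0135] [0.5259 0.0803]
0.09 44 [0.4793 0.0337] [0.5104 0.0511]
0.1 48 [0.4857 0.0308] [0.5098 0.0534]
0.11 32 [0.4876 0.0369] [0.5076 0.057 ]
0.12 31 [0.4894 0.0369] [0.5067 0.0533]
0.13 56 [0.4891 0.039 ] [0.5064 0.0718]
[0.46424875 0.00361629 0.11440395] [ 0.06593661  0.72793121 -1.93903411] [-0.18013492  0.18167911 -0.00351164]
```

View pics/side6.png

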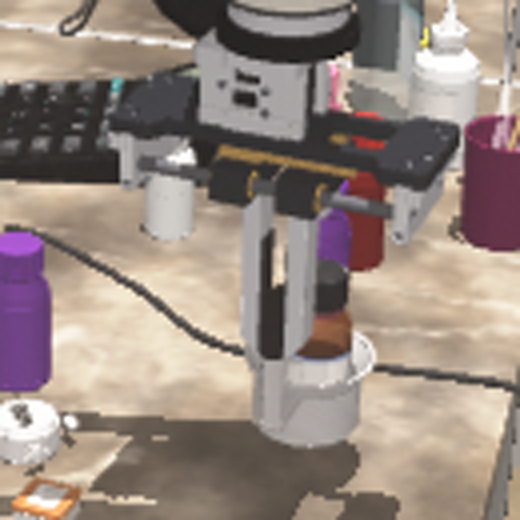

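The carrier hangs level and the bottle is upright (crop: bottle (330,310), cup (320,390)). I'll lift further and carry it slowly.

move_arm:
  deltas: [0,0,0,0,0,-1,1,0,0,0,0,0,-3,1,0,0,0,0,0,-5,1,0,0,0,0,0,-6.5,1,0,0,0,-1,0.2,-7,1,0,0,0,-3,0.8,-7,1,0,0,0,-5.5,1.4,-7,1,0,0,0,-8,2,-7,1]

```text
time: 10.1
tool_pos: [0.4495, -0.0789, 0.1824]
ee_rot: [-3.14, 0.001, 1.168]
wrist_force: [0.4, -0.9, -3.7]
width: 0.0129
finger_force: 30.0
```

move_arm:
  deltas: [0,0,0,-2.5,0.6,0,1,0,0,0,-5,1.2,0,1,0,0,0,-7.5,1.9,0,1,0,0,0,-10,2.6,0,1,0,0,0,-12.5,3.2,0,1,0,0,0,-15,3.9,0,1,0,0,0,-17.5,4.5,0,1,0,0,0,-19,4.9,0,1]

```text
time: 10.9
tool_pos: [0.4197, -0.2736, 0.1822]
ee_rot: [-3.14, 0.0, 1.166]
wrist_force: [-0.6, 0.2, -2.4]
width: 0.0126
finger_force: 30.0
```

move_arm:
  deltas: [0,0,0,-0.4,0,0,1,0,0,0,-0.4,0,0,1,0,0,0,-0.4,0,0,1,0,0,0,-0.4,0,0,1]

```text
time: 11.3
tool_pos: [0.4196, -0.2744, 0.183]
ee_rot: [3.142, -0.0, 1.169]
wrist_force: [-0.0, -0.0, -2.6]
width: 0.0129
finger_force: 30.0
```

```bash
python3 - <<'E'
from h import *
s=axis([.4428,-.2235]); cv2.imwrite('pics/side7.png',cv2.resize(s['image'][170:370,180:380],(600,600),interpolation=2)[...,::-1])
to([.42,-.275,.18],1.168)
E
```

```text
0.04 382 [ 0.3929 -0.2727] [ 0.4909 -0.1842]
0.05 719 [ 0.393  -0.2732] [ 0.4914 -0.1865]
0.06 321 [ 0.3946 -0.2702] [ 0.4903 -0.1862]
0.07 63 [ 0.3929 -0.2721] [ 0.4905 -0.1894]
0.1 86 [ 0.4113 -0.2543] [ 0.4731 -0.2261]
0.11 111 [ 0.4112 -0.2549] [ 0.4723 -0.2275]
0.12 104 [ 0.411  -0.2544] [ 0.472 -0.207]
0.13 191 [ 0.4109 -0.2696] [ 0.474  -0.2078]
0.14 242 [ 0.4034 -0.2599] [ 0.4808 -0.197 ]
0.15 83 [ 0.4358 -0.2424] [ 0.4775 -0.2232]
0.16 69 [ 0.4409 -0.2415] [ 0.4667 -0.2235]
0.17 94 [ 0.4424 -0.2391] [ 0.4669 -0.2165]
0.18 48 [ 0.4421 -0.2346] [ 0.4642 -0.22  ]
0.19 59 [ 0.4419 -0.2358] [ 0.4637 -0.222 ]
0.2 109 [ 0.4433 -0.2359] [ 0.4635 -0.2018]
tcp [ 0.4196 -0.2744  0.1831] [ 3.1414e+00 -3.0000e-04  1.1693e+00] w 0.0131 dcm [-0.04  0.06  0.31]
turn [ 0.0002 -0.0003  0.0013]
```

View pics/side7.png

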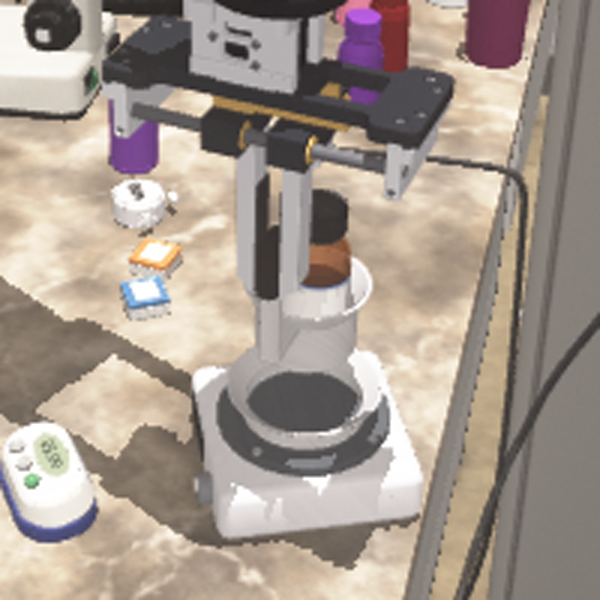

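The carrier is over the nest (crop: cup bottom (315,350), nest (305,400)). Centres agree within 2 mm in x and y. Lowering.

move_arm:
  deltas: [0,0,0,0,0,1.2,1,0,0,0,0,0,2.4,1,0,0,0,0,0,3.2,1,0,0,0,0,0,4,1,0,0,0,0,0,4.5,1,0,0,0,0,0,4.5,1,0,0,0,0,0,4.5,1]

```text
time: 12.05
tool_pos: [0.4194, -0.2755, 0.1381]
ee_rot: [3.141, -0.0, 1.168]
wrist_force: [-0.4, 0.3, -1.7]
width: 0.013
finger_force: 30.0
```

move_arm:
  deltas: [0,0,0,0,0,0.15,1,0,0,0,0,0,0.3,1,0,0,0,0,0,0.3,1,0,0,0,0,0,0.3,1]

```text
time: 12.45
tool_pos: [0.4193, -0.2754, 0.1351]
ee_rot: [3.141, -0.0, 1.168]
wrist_force: [0.2, -0.6, -1.3]
width: 0.0133
finger_force: 30.0
```

move_arm:
  deltas: [0,0,0,0,0,0.1,1,0,0,0,0,0,0.2,1,0,0,0,0,0,0.2,1,0,0,0,0,0,0.2,1]

```text
time: 12.85
tool_pos: [0.4194, -0.2754, 0.1332]
ee_rot: [3.141, 0.0, 1.168]
wrist_force: [-0.2, -0.6, -0.4]
width: 0.0126
finger_force: 30.0
```

move_arm:
  deltas: [0,0,0,0,0,0.1,1,0,0,0,0,0,0.2,1,0,0,0,0,0,0.2,1,0,0,0,0,0,0.2,1]

```text
time: 13.25
tool_pos: [0.4194, -0.2756, 0.1331]
ee_rot: [3.14, 0.001, 1.168]
wrist_force: [-3.0, 0.5, 7.0]
width: 0.0131
finger_force: 30.0
```

Contact at the expected height (TCP 0.133). Release and retreat upward.

move_arm:
  deltas: [0,0,0,0,0,0,0.5,0,0,0,0,0,0,0.2,0,0,0,0,0,0,-0.2,0,0,0,0,0,0,-0.2,0,0,0,0,0,0,-0.2,0,0,0,0,0,-2,-0.2,0,0,0,0,0,-6,-0.2,0,0,0,0,0,-10,-0.2]

```text
time: 14.05
tool_pos: [0.4188, -0.2749, 0.231]
ee_rot: [-3.139, -0.001, 1.168]
wrist_force: [1.3, 0.0, 0.2]
width: 0.0563
finger_force: 0.0
```

move_arm:
  deltas: [0,0,0,0,0,-2,-0.2,0,0,0,0,0,-2,-0.2,0,0,0,0,0,-2,-0.2,0,0,0,0,0,-2,-0.2]

```text
time: 14.45
tool_pos: [0.4186, -0.2748, 0.2486]
ee_rot: [-3.138, -0.001, 1.168]
wrist_force: [0.2, -0.3, -0.4]
width: 0.0566
finger_force: 0.0
```

```bash
python3 - <<'E'
from h import *
s=axis([.4428,-.2235]); cv2.imwrite('pics/side8.png',cv2.resize(s['image'][170:370,180:380],(600,600),interpolation=2)[...,::-1])
to([.42,-.275,.18],1.168)
E
```

```text
0.04 154 [ 0.393 -0.273] [ 0.4916 -0.2071]
0.05 371 [ 0.393  -0.2728] [ 0.491  -0.2066]
0.06 354 [ 0.3948 -0.2725] [ 0.4905 -0.1949]
0.07 153 [ 0.3946 -0.2723] [ 0.4905 -0.1963]
0.08 167 [ 0.4097 -0.2701] [ 0.4726 -0.208 ]
0.09 283 [ 0.4039 -0.2681] [ 0.4813 -0.1951]
0.1 92 [ 0.4077 -0.2586] [ 0.4794 -0.217 ]
0.11 94 [ 0.4314 -0.2434] [ 0.4671 -0.2226]
0.12 129 [ 0.4313 -0.2426] [ 0.4669 -0.2181]
0.13 67 [ 0.4284 -0.2708] [ 0.4626 -0.2215]
0.14 77 [ 0.4281 -0.2705] [ 0.4642 -0.221 ]
0.15 169 [ 0.428  -0.2709] [ 0.4638 -0.2035]
0.16 11 [ 0.4191 -0.2712] [ 0.4279 -0.2645]
tcp [ 0.4186 -0.2747  0.2485] [-3.1374e+00 -1.4000e-03  1.1678e+00] w 0.0566 dcm [0.02 0.17 6.85]
turn [-0.0042 -0.0014 -0.0002]
```

View pics/side8.png

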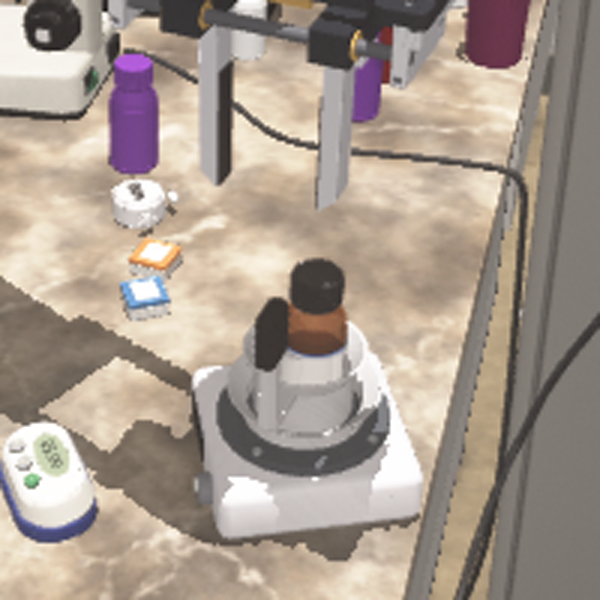

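The carrier is seated (rim top z≈0.098, cap top ≈0.155, both as expected). The bottle is upright and the gripper is clear.

```bash
python3 -c "
from bench import robot
print(robot.close_job())"
```

```text
the job is handed in; nothing more can be done
None
```

The amber bottle stands upright in the carrier, the carrier is fully down in the mixer's nest, the gripper has let go and is clear, and the job was handed in at about 14.5 s.

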